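Sort cam arms into their length cradles

TASK

Sort the four zinc cam arms for the lock rebuilds: lay each one flat and lengthwise in the steel cradle made for its length (shortest arm in the shortest cradle, and so on up to the longest), resting on the plate, centred between the cradle's two end stops and between its long sides. Leave the steel coin chamber and the brass spring plate where they lie.

Things in the scene. Friction and masses are not known exactly. Their poses are not given: they have to be found in the camera images.
- cam_short_center (a point): The shortest of four loose cast-zinc cam arms (plain pale grey metal): a straight bar 40 mm long, 18 mm wide, 12 mm thick, lying flat, one end rounded with a 4 mm high round boss (black square mark on top), the other end with a small 5 mm high upturned lip; sides are parallel and free to grip. This point is mid-length, mid-width, 6 mm above its underside; x runs along the bar towards the lip, y across, z up. About 56 g.
- cradle_short: The shortest of four dark steel cradles fixed to the bench, made for the 40 mm cam arm: a flat plate 4 mm thick, 50 mm wide and 72 mm long with an upright stop 4 mm thick across each end, stops 20 mm high above the bench and 64 mm apart inside; open along both long sides. Origin: centre of the plate's underside, on the bench; x runs lengthwise from stop to stop, y across, z up.
- cam_medium_center (a point): The second shortest of four loose cast-zinc cam arms (plain pale grey metal): a straight bar 60 mm long, 18 mm wide, 12 mm thick, lying flat, one end rounded with a 4 mm high round boss (black square mark on top), the other end with a small 5 mm high upturned lip; sides are parallel and free to grip. This point is mid-length, mid-width, 6 mm above its underside; x runs along the bar towards the lip, y across, z up. About 84 g.
- cradle_medium: The second shortest of four dark steel cradles fixed to the bench, made for the 60 mm cam arm: a flat plate 4 mm thick, 50 mm wide and 92 mm long with an upright stop 4 mm thick across each end, stops 20 mm high above the bench and 84 mm apart inside; open along both long sides. Origin: centre of the plate's underside, on the bench; x runs lengthwise from stop to stop, y across, z up.
- cam_long_center (a point): The second longest of four loose cast-zinc cam arms (plain pale grey metal): a straight bar 82 mm long, 18 mm wide, 12 mm thick, lying flat, one end rounded with a 4 mm high round boss (black square mark on top), the other end with a small 5 mm high upturned lip; sides are parallel and free to grip. This point is mid-length, mid-width, 6 mm above its underside; x runs along the bar towards the lip, y across, z up. About 115 g.
- cradle_long: The second longest of four dark steel cradles fixed to the bench, made for the 82 mm cam arm: a flat plate 4 mm thick, 50 mm wide and 114 mm long with an upright stop 4 mm thick across each end, stops 20 mm high above the bench and 106 mm apart inside; open along both long sides. Origin: centre of the plate's underside, on the bench; x runs lengthwise from stop to stop, y across, z up.
- cam_longest_center (a point): The longest of four loose cast-zinc cam arms (plain pale grey metal): a straight bar 105 mm long, 18 mm wide, 12 mm thick, lying flat, one end rounded with a 4 mm high round boss (black square mark on top), the other end with a small 5 mm high upturned lip; sides are parallel and free to grip. This point is mid-length, mid-width, 6 mm above its underside; x runs along the bar towards the lip, y across, z up. About 147 g.
- cradle_longest: The longest of four dark steel cradles fixed to the bench, made for the 105 mm cam arm: a flat plate 4 mm thick, 50 mm wide and 137 mm long with an upright stop 4 mm thick across each end, stops 20 mm high above the bench and 129 mm apart inside; open along both long sides. Origin: centre of the plate's underside, on the bench; x runs lengthwise from stop to stop, y across, z up.
- coin_chamber_center (a point): Loose steel coin chamber, a block 52 x 36 mm and 34 mm high with a black coin slot in its top; this point is its centre, 17 mm up. Not to be moved.
- spring_plate_center (a point): Loose brass spring plate lying flat, 56 x 30 mm, 4 mm thick, with a lip 14 mm high at one end; this point is the centre of the flat plate, 2 mm up. Not to be moved.
There are look-alikes about, which are no part of the job. What is shaped like the part that bears cam_short_center but blue or purple is not meant.

How it is judged (in metres and radians):
At the end, for the whole second after the job is handed in: Each cam arm lies at rest, boss up (tilt under 0.15 rad), on the plate of the cradle of its own length (at most 5 mm higher), its centre within 15 mm lengthwise and 14 mm sideways of the cradle's centre, its length within 0.35 rad of the cradle's, either way round (x of cam_short_center in the frame of cradle_short between -0.015 and 0.015 m and y of cam_short_center in the frame of cradle_short between -0.014 and 0.014 m and z of cam_short_center in the frame of cradle_short between 0.005 and 0.015 m and angle between each of cam_short_center, cam_medium_center, cam_long_center, cam_longest_center's own z axis and vertical below 0.15 rad and angle between the x axis of cam_short_center and the x axis of cradle_short, either way round below 0.35 rad and linear speed of each of cam_short, cam_medium, cam_long, cam_longest below 0.02 m/s and x of cam_medium_center in the frame of cradle_medium between -0.015 and 0.015 m and y of cam_medium_center in the frame of cradle_medium between -0.014 and 0.014 m and z of cam_medium_center in the frame of cradle_medium between 0.005 and 0.015 m and angle between the x axis of cam_medium_center and the x axis of cradle_medium, either way round below 0.35 rad and x of cam_long_center in the frame of cradle_long between -0.015 and 0.015 m and y of cam_long_center in the frame of cradle_long between -0.014 and 0.014 m and z of cam_long_center in the frame of cradle_long between 0.005 and 0.015 m and angle between the x axis of cam_long_center and the x axis of cradle_long, either way round below 0.35 rad and x of cam_longest_center in the frame of cradle_longest between -0.015 and 0.015 m and y of cam_longest_center in the frame of cradle_longest between -0.014 and 0.014 m and z of cam_longest_center in the frame of cradle_longest between 0.005 and 0.015 m and angle between the x axis of cam_longest_center and the x axis of cradle_longest, either way round below 0.35 rad); the robot touches nothing.
It fails at once if the coin chamber is moved more than 25 mm (distance of coin_chamber_center from where it was at the start of the episode above 0.025 m).
It fails at once if the spring plate is moved more than 25 mm (distance of spring_plate_center from where it was at the start of the episode above 0.025 m).
It also fails if it takes over 99 s, if anything falls off the work surface, if the arm or the gripper's body presses on something with over 40 N, if the wrist force passes 120 N, or if a joint passes its speed limit or range.

ROBOT

A 6-joint arm with a two-finger parallel gripper is mounted at the origin on the work surface. World frame = base frame: x ahead of the robot, y to its left, z up, the work surface at z = 0. Lengths are in m, angles in degrees, forces in N, time in s.
With the tool pointing down it reaches from about 0.4 to 0.825 m from the base axis. Payload 7 kg.
Tool frame: the origin (TCP) lies midway between the tips of the shut fingers; the grasp point (between the pads) lies 19 mm behind it; z points along the fingers, y is the line along which they close (so a half turn about z gives the same grasp; the last joint's range is limited). The gripper opens to 88 mm and grips with 3 to 60 N. Pads are 19 mm wide; open, the fingers measure 130 mm over their backs; the gripper's body (78 mm by 193 mm) begins 47 mm behind the grasp point.
Start: joints at [92.939, 20.546, 0.682, 0, -70.136, -16.507], TCP at [0.158, 0.656, 0.227] pointing down, gripper open.
Joint ranges: [-176.03, 176.03], [-82.01, 121.73], [-58.28, 71.71], [-173.87, 95.51], [-174.79, -0.11], [-173.66, 173.66]. Speed limits (degrees/s): [136.94, 136.94, 172.46, 180, 180, 180].

INTERFACE

Orientations are given as [roll, pitch, yaw] about the fixed x, y, z axes, in that order (R = Rz(yaw) Ry(pitch) Rx(roll)).
In Python, from plant import ctrl gives the robot as it stands.
- The arm moves only by the tool arm_command, never from a script. Its argument "steps" is a list of rows, each an object with "translation": the shift along the tool's x, y, z in mm, a list of three; "rotation": the turn, a rotation vector about the tool's x, y, z in units of 5 degrees (1.0 is 5 degrees), a list of three; "claw": the finger opening in mm, from 0 to 87.6. In form: [{"translation": [x, y, z], "rotation": [rx, ry, rz], "claw": claw}, ...]. A call has 1 to 5 rows; each row is the pose to reach, as a shift and turn from the pose commanded when the call began, along the tool's axes at that moment; what a row does not reach only later rows make up. A row lasts 1/10 s, in which the tool goes at most 50 mm and 8.59 degrees, less where a joint would pass 70% of its speed; a pose out of reach is approached as far as the arm can. A call with a gripper value outside its range is refused whole. The fingers move at their own pace and stop on an object; the grip force is fixed at half the most. Time passes only in rows, so rows that repeat a pose let the fingers close. It gives the time, the measured TCP pose, the force, the opening and the grip force at its end, in the units of the state.
- ctrl.get_obs(): the state, without advancing time (a new reading comes with each control period).
- ctrl.snapshot(name): name is "side" or "top" or "wrist"; returns (picture, depth): 400x640x3 uint8, red, green, blue; 400x640 float32, m along the optical axis (not along the pixel's ray), 0 where there is no reading.
- ctrl.calibration(name): a dict with "vertical_fov" (degrees; the focal length in pixels is half the picture's height over the tangent of half this angle, whatever the lens; pixels are square), "cx", "cy" (the principal point, pixels), "k1" (the pictures are not rectified: a ray, as slopes to the right and down, at radius r is drawn at 1 + k1 r^2 times it, then the intrinsics apply), "rvec" (rotation vector, rad) and "tvec" (3), from world to camera coordinates, as OpenCV has them; the wrist camera has in their place "hand_eye" (4x4, takes a point from camera to tool coordinates, whose origin is the TCP and whose axes are the flange's). Camera axes: x right, y down, z forward; pixel columns grow to the right and rows downward; lengths in m; the calibration is good to about 2 mm. A picture is of the moment at which its call begins: read the wrist's pose just before it. calibration takes no time and is no camera call.
- ctrl.close_job(): hands the job in; it is judged then, once.
The state is a dict: "clock": time; "joint_pos": joint angles; "qvel": joint speeds; "tau": joint torques, N m; "tool_pos": TCP position; "orientation": TCP orientation; "force": force on the tool from outside, world axes, zero at the start; "moment": the same for the moment, N m; "opening": finger opening in m; "gripper_force": force on a finger pad.
Only numpy, scipy, OpenCV 4.12 (cv2) and the standard library are available. Lean on these libraries where they do the work, as an engineer would, in place of code of your own. Each camera call takes 0.05 s, during which the arm holds its last target. There are 200 camera calls.

## Working session

There is one attempt and no reset: what is moved stays moved. The work goes in short steps, Python scripts to look and compute and a tool call to move; the robot and the scene stay as the last step left them, time stands still between calls to the robot, and variables do not carry over. Pictures are saved under pics/ and viewed, at most 14 in all, crops included, and the job is handed in when it is done.

Besides the shell and the picture viewer there is one more tool, called after "Emit:" as a command line: name --argument value ..., lists and objects as JSON in quotes. arm_command: Moves the arm, as the interface text tells. Its arguments: {"type":"object","properties":{"steps":{"type":"array"}},"required":["steps"]}

```bash
mkdir -p pics; ls; python3 - <<'E'
from plant import ctrl
import cv2
print(ctrl.get_obs())
for n in("top","side"):
    p,d=ctrl.snapshot(n); cv2.imwrite(f"pics/{n}0.png",p[:,:,::-1]); import numpy as np; np.save(f"pics/{n}0.npy",d)
    print(ctrl.calibration(n))
print(ctrl.calibration("wrist"))
E
```

```text
pics
{'clock': 0.0, 'joint_pos': array([ 9.29387037e+01,  2.05889618e+01,  6.35391977e-01, -1.83998425e-02,
       -7.01363589e+01, -1.65054029e+01]), 'qvel': array([ 0.08858046,  0.08301479, -0.03455758,  0.0674546 ,  0.00660566,
        0.04301205]), 'tau': array([ 1.17076328e-03, -5.82722104e+01,  2.93057531e+01,  6.99724495e+00,
        7.05740356e-03, -1.55809826e-04]), 'tool_pos': array([0.15827823, 0.65569173, 0.22566831]), 'orientation': array([ 1.79908862e+02, -8.96693123e-03, -1.35729576e+01]), 'force': array([-0.35131151, -0.3822889 , -0.99419995]), 'moment': array([-0.02938626, -0.0050027 ,  0.0028111 ]), 'gripper_force': 0.0, 'opening': 0.08765489149526894}
{'vertical_fov': 54.1362091485732, 'cx': 313.4604921023922, 'cy': 202.03247938103956, 'k1': -0.04409741391318759, 'rvec': array([ 2.12120765, -2.17496036,  0.22509918]), 'tvec': array([1.67788131e-04, 4.66039211e-01, 8.46313950e-01])}
{'vertical_fov': 48.45593223478599, 'cx': 320.61406464757715, 'cy': 195.6592126580657, 'k1': -0.013752930847629704, 'rvec': array([ 2.29962581, -0.16316724,  0.04900789]), 'tvec': array([-0.45995353,  0.0796672 ,  1.18030033])}
{'vertical_fov': 63.27961573148375, 'cx': 323.4222721175313, 'cy': 200.28225365102116, 'k1': 0.004049368733151304, 'hand_eye': array([[-3.21636843e-04, -9.62190418e-01, -2.72377487e-01,
         7.37208689e-02],
       [ 9.99999472e-01, -4.35044066e-05, -1.02716694e-03,
         1.01536510e-03],
       [ 9.76480567e-04, -2.72377673e-01,  9.62189924e-01,
        -1.58090398e-01],
       [ 0.00000000e+00,  0.00000000e+00,  0.00000000e+00,
         1.00000000e+00]])}
```

View pics/top0.png

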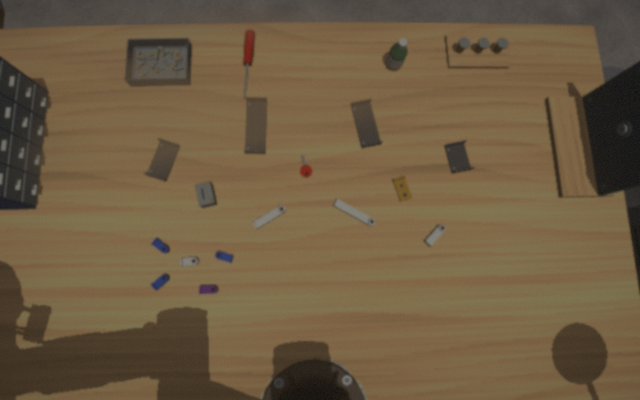

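View pics/side0.png

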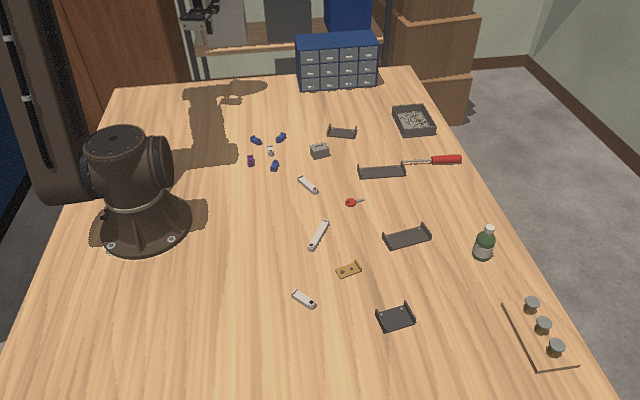

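Top view: cams at (190,261), (435,235), (270,217), (354,212); cradles at (163,160), (256,125), (366,123), (458,157); chamber (205,194), spring plate (402,188). I'll warp this to a metric map.

```bash
cat > h.py <<'E'
import numpy as np, cv2
from plant import ctrl
from scipy.spatial.transform import Rotation as Ro
def cam(n,obs=None):
    c=ctrl.calibration(n); f=200/np.tan(np.radians(c["vertical_fov"]/2))
    if n=="wrist":
        o=obs; R=Ro.from_euler("xyz",o["orientation"],degrees=True).as_matrix(); H=np.array(c["hand_eye"])
        Rc=R@H[:3,:3]; t=R@H[:3,3]+o["tool_pos"]; W2C=Rc.T; tv=-Rc.T@t
    else: W2C=cv2.Rodrigues(c["rvec"])[0]; tv=np.array(c["tvec"])
    return f,c,W2C,tv
def project(P,C):
    f,c,R,t=C; q=P@R.T+t; s=q[...,:2]/q[...,2:]; s=s*(1+c["k1"]*(s**2).sum(-1,keepdims=True))
    return s*f+np.array([c["cx"],c["cy"]])
def backproj(uv,z,C):
    f,c,R,t=C; s=(np.asarray(uv,float)-[c["cx"],c["cy"]])/f; s0=s
    for _ in range(10): s=s0/(1+c["k1"]*(s**2).sum(-1,keepdims=True))
    d=np.concatenate([s,np.ones(s.shape[:-1]+(1,))],-1)@R; o=-R.T@t
    return o+d*((z-o[2])/d[...,2:])
def ortho(img,C,x1,y1,w,h,z,mm):
    # pixel (u,v) -> x=x1-v*mm/1000, y=y1-u*mm/1000
    u,v=np.meshgrid(np.arange(w),np.arange(h)); P=np.stack([x1-v*mm/1e3,y1-u*mm/1e3,0*u+z],-1)
    p=project(P,C).astype(np.float32); return cv2.remap(img,p[...,0],p[...,1],cv2.INTER_CUBIC)
E
python3 - <<'E'
from h import *
C=cam("top"); print(backproj([[190,261],[435,235],[270,217],[354,212],[163,160],[256,125],[366,123],[458,157],[205,194],[402,188]],0.01,C).round(3))
img=cv2.imread("pics/top0.png"); img=np.clip(img*2.,0,255).astype(np.uint8)
o=ortho(img,C,.78,.41,800,480,.012,1.0)
for i in range(0,800,100): cv2.line(o,(i,0),(i,6),(0,0,255),1)
cv2.imwrite("pics/ortho.png",o)
E
```

```text
[[ 0.341  0.272  0.01 ]
 [ 0.386 -0.296  0.01 ]
 [ 0.438  0.089  0.01 ]
 [ 0.445 -0.107  0.01 ]
 [ 0.58   0.342  0.01 ]
 [ 0.663  0.121  0.01 ]
 [ 0.665 -0.147  0.01 ]
 [ 0.575 -0.369  0.01 ]
 [ 0.496  0.24   0.01 ]
 [ 0.5   -0.225  0.01 ]]
```

View pics/ortho.png

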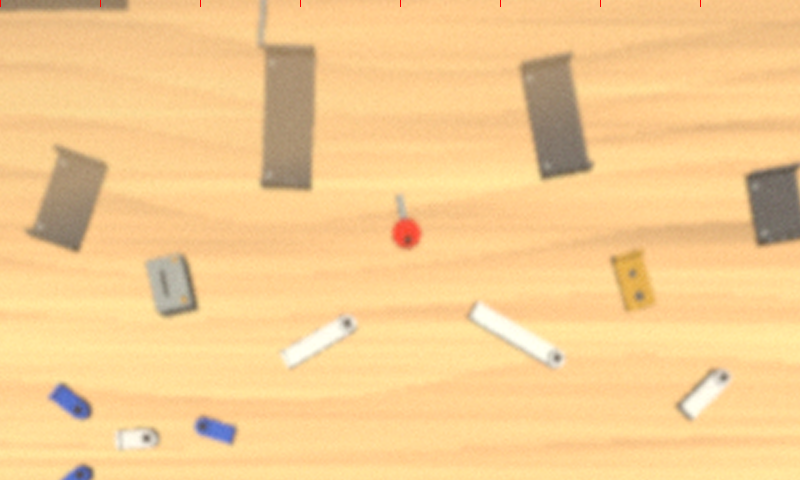

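The metric map (1 mm/px) shows cams: short (137,439), medium (703,394), long (320,340), longest (518,335). Cradles: medium (68,198), longest (288,117), long (557,117), short (≈778,205). Next I write the planner and start with the short cam, with a wrist view check.

```bash
cat >> h.py <<'E'
def plan(x,y,z,yaw):
    """prints moves (tool axes: mm, 5deg units about z), each from the pose before it"""
    o=ctrl.get_obs(); p=np.array(o["tool_pos"]); R=Ro.from_euler("xyz",o["orientation"],degrees=True)
    y0=o["orientation"][2]; print("now",p.round(4),o["orientation"].round(2),"q6",o["joint_pos"][5].round(1),"t",o["clock"])
    dy=(yaw-y0+180)%360-180; T=np.array([x,y,z]); n=int(max(np.ceil(np.linalg.norm(T-p)/.2),np.ceil(abs(dy)/38),1))
    for i in range(n):
        q=p+(T-p)*(i+1)/n; a=y0+dy*(i+1)/n; Rn=Ro.from_euler("xyz",[180,0,a],degrees=True)
        prev=p+(T-p)*i/n; 
        print("t",(R.inv().apply(q-prev)*1e3).round(1),"r",((R.inv()*Rn).as_rotvec(degrees=True)/5).round(2)); R=Rn
def wsnap(name):
    o=ctrl.get_obs(); p,d=ctrl.snapshot("wrist"); return p[:,:,::-1].copy(),d,cam("wrist",o),o
E
python3 - <<'E'
from h import *
f,c,R,t=cam("top"); C=-R.T@t; print("cam",C.round(3))
for n,(u,v),z in [("medium",(67.5,197.5),.004),("longest",(287.7,117),.004),("long",(556.5,117),.004),("short",(778,205),.004)]:
    P=np.array([.78-v/1e3,.41-u/1e3,.012]); print(n,(C+(P-C)*(C[2]-z)/(C[2]-.012)).round(4))
plan(.345,.273,.13,-87)
E
```

```text
cam [0.315 0.023 0.913]
medium [0.5849 0.3453 0.004 ]
longest [0.6661 0.1232 0.004 ]
long [ 0.6661 -0.148   0.004 ]
short [ 0.5773 -0.3715  0.004 ]
now [0.1582 0.6557 0.2257] [ 1.7991e+02 -1.0000e-02 -1.3570e+01] q6 -16.5 t 0.1
t [ 90.4 109.4  32.1] r [ 0.02 -0.    4.9 ]
t [127.7  62.1  31.9] r [ 0.  -0.   4.9]
t [141.9   3.6  31.9] r [-0.  -0.   4.9]
```

Emit:
arm_command --steps '[{"translation": [90,109,32],"rotation": [0,0,4.9],"claw": 45},{"translation": [90,109,32],"rotation": [0,0,4.9],"claw": 45},{"translation": [90,109,32],"rotation": [0,0,4.9],"claw": 45},{"translation": [90,109,32],"rotation": [0,0,4.9],"claw": 45},{"translation": [90,109,32],"rotation": [0,0,4.9],"claw": 45}]'

```text
clock: 0.6
tool_pos: [0.2208, 0.5282, 0.1947]
orientation: [-180.0, 0.0, -38.1]
force: [-0.8, 0.6, 0.7]
opening: 0.0532
gripper_force: 0.0
```

Emit:
arm_command --steps '[{"translation": [128,62,32],"rotation": [0,0,4.9],"claw": 45},{"translation": [128,62,32],"rotation": [0,0,4.9],"claw": 45},{"translation": [128,62,32],"rotation": [0,0,4.9],"claw": 45},{"translation": [128,62,32],"rotation": [0,0,4.9],"claw": 45},{"translation": [128,62,32],"rotation": [0,0,4.9],"claw": 45}]'

```text
clock: 1.1
tool_pos: [0.2832, 0.4018, 0.1629]
orientation: [-180.0, 0.0, -62.5]
force: [-0.3, 0.5, -0.6]
opening: 0.045
gripper_force: 0.0
```

Emit:
arm_command --steps '[{"translation": [142,4,32],"rotation": [0,0,4.9],"claw": 45},{"translation": [142,4,32],"rotation": [0,0,4.9],"claw": 45},{"translation": [142,4,32],"rotation": [0,0,4.9],"claw": 45},{"translation": [142,4,32],"rotation": [0,0,4.9],"claw": 45},{"translation": [142,4,32],"rotation": [0,0,4.9],"claw": 45}]'

```text
clock: 1.6
tool_pos: [0.3454, 0.2745, 0.1309]
orientation: [-180.0, 0.0, -87.0]
force: [-0.9, 0.6, -0.2]
opening: 0.0449
gripper_force: 0.0
```

```bash
python3 - <<'E'
from h import *
img,d,C,o=wsnap("w"); print(o["tool_pos"],o["orientation"],o["clock"],o["joint_pos"].round(1))
t=o["tool_pos"]; cv2.imwrite("pics/w1.png",ortho(img,C,.44,.36,500,400,.012,.4))
E
```

```text
[0.3454016  0.27445595 0.13090411] [-1.79961601e+02  3.22944440e-02 -8.70120699e+01] 1.6 [ 64.3   3.4 -35.4   0.  -51.2 -61.3]
```

View pics/w1.png

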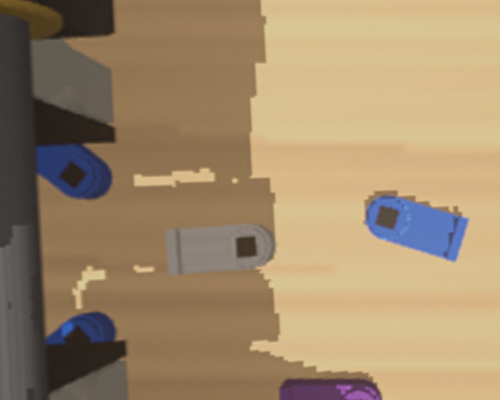

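Wrist view confirms: short cam at (220,248), i.e. (0.341, 0.272), agreeing with the top camera. Grasp.

Emit:
arm_command --steps '[{"translation": [1.3,4.5,50],"rotation": [0,0,0],"claw": 45},{"translation": [1.3,4.5,90],"rotation": [0,0,0],"claw": 45},{"translation": [1.3,4.5,115],"rotation": [0,0,0],"claw": 45},{"translation": [1.3,4.5,127],"rotation": [0,0,0],"claw": 45},{"translation": [1.3,4.5,127],"rotation": [0,0,0],"claw": 45}]'

```text
clock: 2.15
tool_pos: [0.3396, 0.2731, 0.0021]
orientation: [179.9, -0.1, -86.9]
force: [0.2, 0.1, 0.9]
opening: 0.0447
gripper_force: 0.0
```

Emit:
arm_command --steps '[{"translation": [0,0,0],"rotation": [0,0,0],"claw": 5},{"translation": [0,0,0],"rotation": [0,0,0],"claw": 5},{"translation": [0,0,0],"rotation": [0,0,0],"claw": 5},{"translation": [0,0,0],"rotation": [0,0,0],"claw": 5},{"translation": [0,0,0],"rotation": [0,0,0],"claw": 5}]'

```text
clock: 2.65
tool_pos: [0.3405, 0.2724, 0.0043]
orientation: [-180.0, 0.1, -87.1]
force: [-2.3, 0.6, 6.3]
opening: 0.0174
gripper_force: 30.0
```

Emit:
arm_command --steps '[{"translation": [0,0,-20],"rotation": [0,0,0],"claw": 5},{"translation": [0,0,-50],"rotation": [0,0,0],"claw": 5},{"translation": [0,0,-90],"rotation": [0,0,0],"claw": 5},{"translation": [0,0,-110],"rotation": [0,0,0],"claw": 5},{"translation": [0,0,-110],"rotation": [0,0,0],"claw": 5}]'

```text
clock: 3.15
tool_pos: [0.3413, 0.2736, 0.1167]
orientation: [-179.8, 0.3, -87.1]
force: [0.1, -0.8, -0.3]
opening: 0.0174
gripper_force: 30.0
```

```bash
python3 - <<'E'
from h import *
plan(.505,-.20,.10,-40)
E
```

```text
now [0.3413 0.2736 0.1167] [-179.8     0.31  -87.05] q6 -61.8 t 3.15
t [160.5 -46.3   4.9] r [-0.05  0.06 -3.14]
t [167.   -1.3   5.6] r [ 0.    0.   -3.14]
t [161.1  43.9   5.6] r [ 0.    0.   -3.14]
```

Emit:
arm_command --steps '[{"translation": [160,-46,3],"rotation": [0,0,-3.2],"claw": 5},{"translation": [160,-46,3],"rotation": [0,0,-3.2],"claw": 5},{"translation": [160,-46,3],"rotation": [0,0,-3.2],"claw": 5},{"translation": [160,-46,3],"rotation": [0,0,-3.2],"claw": 5}]'

```text
clock: 3.55
tool_pos: [0.3937, 0.1115, 0.1097]
orientation: [179.9, -0.0, -71.1]
force: [-0.5, 0.2, -0.6]
opening: 0.0178
gripper_force: 30.0
```

Emit:
arm_command --steps '[{"translation": [167,-1,3],"rotation": [0,0,-3.2],"claw": 5},{"translation": [167,-1,3],"rotation": [0,0,-3.2],"claw": 5},{"translation": [167,-1,3],"rotation": [0,0,-3.2],"claw": 5},{"translation": [167,-1,3],"rotation": [0,0,-3.2],"claw": 5}]'

```text
clock: 3.95
tool_pos: [0.4493, -0.0455, 0.1068]
orientation: [180.0, 0.0, -55.0]
force: [0.7, 0.9, -0.6]
opening: 0.0179
gripper_force: 30.0
```

Emit:
arm_command --steps '[{"translation": [161,44,3],"rotation": [0,0,-3.2],"claw": 5},{"translation": [161,44,3],"rotation": [0,0,-3.2],"claw": 5},{"translation": [161,44,3],"rotation": [0,0,-3.2],"claw": 5},{"translation": [161,44,3],"rotation": [0,0,-3.2],"claw": 5}]'

```text
clock: 4.35
tool_pos: [0.5056, -0.203, 0.1034]
orientation: [180.0, 0.1, -39.1]
force: [0.5, 0.4, -1.3]
opening: 0.0176
gripper_force: 30.0
```

```bash
python3 - <<'E'
from h import *
plan(.577,-.371,.12,8)
E
```

```text
now [ 0.5056 -0.203   0.1034] [ 1.7996e+02  6.0000e-02 -3.9060e+01] q6 52.2 t 4.35
t [80.6 42.7 -8.4] r [ 0.01  0.01 -4.71]
t [56.9 71.4 -8.3] r [ 0.    0.   -4.71]
```

Emit:
arm_command --steps '[{"translation": [81,43,-8],"rotation": [0,0,-4.7],"claw": 5},{"translation": [81,43,-8],"rotation": [0,0,-4.7],"claw": 5},{"translation": [81,43,-8],"rotation": [0,0,-4.7],"claw": 5},{"translation": [81,43,-8],"rotation": [0,0,-4.7],"claw": 5}]'

```text
clock: 4.75
tool_pos: [0.5405, -0.2858, 0.1107]
orientation: [-180.0, 0.1, -15.6]
force: [0.3, 0.9, -0.5]
opening: 0.0179
gripper_force: 30.0
```

Emit:
arm_command --steps '[{"translation": [57,71,-8],"rotation": [0,0,-4.7],"claw": 5},{"translation": [57,71,-8],"rotation": [0,0,-4.7],"claw": 5},{"translation": [57,71,-8],"rotation": [0,0,-4.7],"claw": 5},{"translation": [57,71,-8],"rotation": [0,0,-4.7],"claw": 5}]'

```text
clock: 5.15
tool_pos: [0.5766, -0.3682, 0.1192]
orientation: [-179.9, 0.1, 7.8]
force: [-0.9, 0.1, -1.3]
opening: 0.0174
gripper_force: 30.0
```

```bash
python3 - <<'E'
from h import *
img,d,C,o=wsnap("w"); print(o["tool_pos"],o["orientation"],o["clock"],o["joint_pos"].round(1))
cv2.imwrite("pics/w2.png",ortho(img,C,.65,-.28,450,400,.004,.4))
plan(.577,-.371,.008,8)
E
```

```text
[ 0.57660159 -0.36818062  0.11917808] [-1.79928294e+02  9.32416395e-02  7.78619972e+00] 5.15 [-16.3  25.9  -5.7  -0.  -58.5 114.1]
now [ 0.5765 -0.3676  0.1195] [-1.7993e+02  9.0000e-02  7.6400e+00] q6 113.9 t 5.2
t [  0.2   3.6 111.5] r [-0.01  0.02 -0.07]
```

View pics/w2.png

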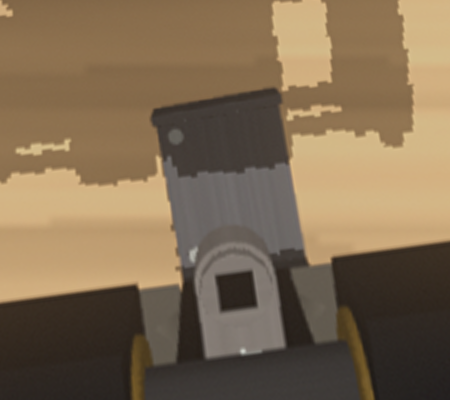

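Wrist view: plate edges (158,124)-(180,275) and (283,105)-(303,250), so heading ≈8°, centre ≈ (0.576, -0.372), agreeing. Place.

Emit:
arm_command --steps '[{"translation": [0,4.2,45],"rotation": [0,0,0],"claw": 5},{"translation": [0,4.2,80],"rotation": [0,0,0],"claw": 5},{"translation": [0,4.2,102],"rotation": [0,0,0],"claw": 5},{"translation": [0,4.2,110],"rotation": [0,0,0],"claw": 5},{"translation": [0,4.2,110],"rotation": [0,0,0],"claw": 5}]'

```text
clock: 5.7
tool_pos: [0.5772, -0.3712, 0.0102]
orientation: [-180.0, 0.1, 7.8]
force: [0.1, 0.6, -0.1]
opening: 0.0177
gripper_force: 30.0
```

Emit:
arm_command --steps '[{"translation": [0,0,0],"rotation": [0,0,0],"claw": 40},{"translation": [0,0,0],"rotation": [0,0,0],"claw": 40},{"translation": [0,0,0],"rotation": [0,0,0],"claw": 40}]'

```text
clock: 6.0
tool_pos: [0.5785, -0.3726, 0.0116]
orientation: [180.0, -0.1, 7.9]
force: [0.4, 0.0, -0.5]
opening: 0.0357
gripper_force: 0.0
```

Emit:
arm_command --steps '[{"translation": [0,0,-30],"rotation": [0,0,0],"claw": 45},{"translation": [0,0,-70],"rotation": [0,0,0],"claw": 45},{"translation": [0,0,-110],"rotation": [0,0,0],"claw": 45}]'

```text
clock: 6.3
tool_pos: [0.5775, -0.3726, 0.1219]
orientation: [-180.0, 0.0, 7.9]
force: [0.5, 0.4, -0.3]
opening: 0.0453
gripper_force: 0.0
```

```bash
python3 - <<'E'
from h import *
img,d,C,o=wsnap("w")
cv2.imwrite("pics/w3.png",ortho(img,C,.65,-.28,450,400,.004,.4))
plan(.388,-.293,.10,-48)
E
```

```text
now [ 0.5811 -0.3746  0.1305] [179.63  -0.47   7.98] q6 114.5 t 6.35
t [-90.1 -53.9  14.2] r [ 0.05 -0.11  5.6 ]
t [-104.7   -5.3   15.3] r [-0.  -0.   5.6]
```

View pics/w3.png

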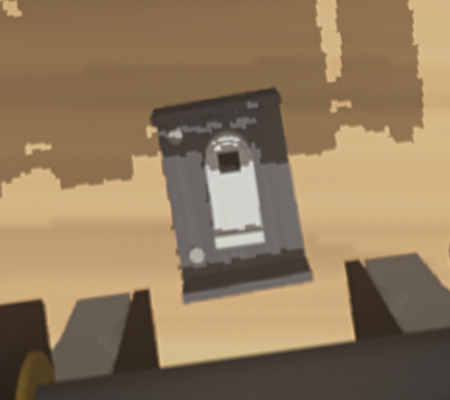

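Short cam at (235,191) lies centred on its cradle (centre ≈(232,184), within ~3 mm). On to the medium.

Emit:
arm_command --steps '[{"translation": [-90,-54,10],"rotation": [0,0,5.6],"claw": 60},{"translation": [-90,-54,10],"rotation": [0,0,5.6],"claw": 60},{"translation": [-90,-54,10],"rotation": [0,0,5.6],"claw": 60},{"translation": [-90,-54,10],"rotation": [0,0,5.6],"claw": 60}]'

```text
clock: 6.75
tool_pos: [0.4795, -0.331, 0.1114]
orientation: [-180.0, -0.0, -20.4]
force: [0.9, 0.8, 1.0]
opening: 0.0602
gripper_force: 0.0
```

Emit:
arm_command --steps '[{"translation": [-105,-5,10],"rotation": [0,0,5.6],"claw": 60},{"translation": [-105,-5,10],"rotation": [0,0,5.6],"claw": 60},{"translation": [-105,-5,10],"rotation": [0,0,5.6],"claw": 60},{"translation": [-105,-5,10],"rotation": [0,0,5.6],"claw": 60}]'

```text
clock: 7.15
tool_pos: [0.3827, -0.2903, 0.1012]
orientation: [-180.0, -0.1, -48.4]
force: [0.2, -0.7, -0.5]
opening: 0.06
gripper_force: 0.0
```

```bash
python3 - <<'E'
from h import *
img,d,C,o=wsnap("w")
cv2.imwrite("pics/w4.png",ortho(img,C,.45,-.22,400,350,.012,.4))
plan(.386,-.293,.003,-48)
E
```

```text
now [ 0.3839 -0.2907  0.1014] [-1.7994e+02 -9.0000e-02 -4.8360e+01] q6 55.3 t 7.2
t [ 3.   0.1 98.4] r [-0.01 -0.02 -0.07]
```

View pics/w4.png

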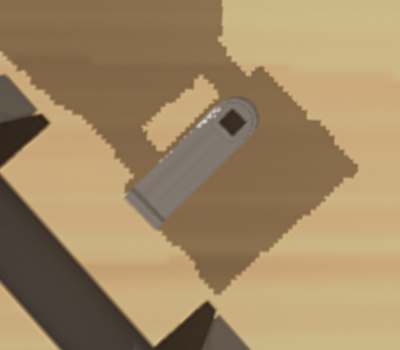

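Medium cam: ends (144,212) and (250,103), centre ≈ (0.387, -0.298), heading ≈ -45°.

Emit:
arm_command --steps '[{"translation": [5.5,2,45],"rotation": [0,0,-0.6],"claw": 60},{"translation": [5.5,2,75],"rotation": [0,0,-0.6],"claw": 60},{"translation": [5.5,2,92],"rotation": [0,0,-0.6],"claw": 60},{"translation": [5.5,2,98],"rotation": [0,0,-0.6],"claw": 60},{"translation": [5.5,2,98],"rotation": [0,0,-0.6],"claw": 60}]'

```text
clock: 7.7
tool_pos: [0.3865, -0.2963, 0.0022]
orientation: [180.0, 0.1, -45.0]
force: [-0.1, 0.2, -0.1]
opening: 0.0594
gripper_force: 0.0
```

Emit:
arm_command --steps '[{"translation": [0,0,0],"rotation": [0,0,0],"claw": 5},{"translation": [0,0,0],"rotation": [0,0,0],"claw": 5},{"translation": [0,0,0],"rotation": [0,0,0],"claw": 5},{"translation": [0,0,0],"rotation": [0,0,0],"claw": 5},{"translation": [0,0,0],"rotation": [0,0,0],"claw": 5}]'

```text
clock: 8.2
tool_pos: [0.3868, -0.2963, 0.003]
orientation: [-180.0, -0.0, -45.1]
force: [0.2, 0.5, -0.6]
opening: 0.0256
gripper_force: 0.0
```

Emit:
arm_command --steps '[{"translation": [0,0,0],"rotation": [0,0,0],"claw": 5},{"translation": [0,0,-20],"rotation": [0,0,0],"claw": 5},{"translation": [0,0,-50],"rotation": [0,0,0],"claw": 5},{"translation": [0,0,-90],"rotation": [0,0,0],"claw": 5},{"translation": [0,0,-110],"rotation": [0,0,0],"claw": 5}]'

```text
clock: 8.7
tool_pos: [0.3875, -0.2967, 0.1155]
orientation: [-179.9, -0.2, -45.0]
force: [0.7, -0.2, -0.4]
opening: 0.0177
gripper_force: 30.0
```

```bash
python3 - <<'E'
from h import *
plan(.585,.344,.12,-17)
E
```

```text
now [ 0.3875 -0.2967  0.1155] [-1.7993e+02 -1.7000e-01 -4.5040e+01] q6 59.2 t 8.7
t [ -78.5 -148.1   -1.2] r [-0.01 -0.03 -1.4 ]
t [ -59.8 -156.6   -1.1] r [ 0.   0.  -1.4]
t [ -40.2 -162.7   -1.1] r [ 0.   0.  -1.4]
t [ -20.1 -166.4   -1.1] r [-0.   0.  -1.4]
```

Emit:
arm_command --steps '[{"translation": [-78,-148,-1],"rotation": [0,0,-1.4],"claw": 5},{"translation": [-78,-148,-1],"rotation": [0,0,-1.4],"claw": 5},{"translation": [-78,-148,-1],"rotation": [0,0,-1.4],"claw": 5},{"translation": [-78,-148,-1],"rotation": [0,0,-1.4],"claw": 5}]'

```text
clock: 9.1
tool_pos: [0.4372, -0.1336, 0.1139]
orientation: [-179.9, -0.0, -37.9]
force: [0.6, -1.3, -0.9]
opening: 0.0178
gripper_force: 30.0
```

Emit:
arm_command --steps '[{"translation": [-60,-157,-1],"rotation": [0,0,-1.4],"claw": 5},{"translation": [-60,-157,-1],"rotation": [0,0,-1.4],"claw": 5},{"translation": [-60,-157,-1],"rotation": [0,0,-1.4],"claw": 5},{"translation": [-60,-157,-1],"rotation": [0,0,-1.4],"claw": 5}]'

```text
clock: 9.5
tool_pos: [0.4871, 0.0277, 0.1148]
orientation: [-179.9, -0.0, -30.9]
force: [-0.8, -0.1, -1.8]
opening: 0.0176
gripper_force: 30.0
```

Emit:
arm_command --steps '[{"translation": [-40,-163,-1],"rotation": [0,0,-1.4],"claw": 5},{"translation": [-40,-163,-1],"rotation": [0,0,-1.4],"claw": 5},{"translation": [-40,-163,-1],"rotation": [0,0,-1.4],"claw": 5},{"translation": [-40,-163,-1],"rotation": [0,0,-1.4],"claw": 5}]'

```text
clock: 9.9
tool_pos: [0.5369, 0.1883, 0.1153]
orientation: [-180.0, -0.0, -23.9]
force: [-0.6, -0.3, -1.5]
opening: 0.0177
gripper_force: 30.0
```

Emit:
arm_command --steps '[{"translation": [-20,-166,-1],"rotation": [0,0,-1.4],"claw": 5},{"translation": [-20,-166,-1],"rotation": [0,0,-1.4],"claw": 5},{"translation": [-20,-166,-1],"rotation": [0,0,-1.4],"claw": 5},{"translation": [-20,-166,-1],"rotation": [0,0,-1.4],"claw": 5}]'

```text
clock: 10.3
tool_pos: [0.5859, 0.3478, 0.1157]
orientation: [-180.0, -0.0, -16.9]
force: [-0.2, -0.9, -1.7]
opening: 0.0174
gripper_force: 30.0
```

```bash
python3 - <<'E'
from h import *
img,d,C,o=wsnap("w")
cv2.imwrite("pics/w5.png",ortho(img,C,.67,.43,450,400,.004,.4))
plan(.585,.344,.009,-17)
E
```

```text
now [0.586  0.3484 0.1154] [ 1.7999e+02 -1.0000e-02 -1.6920e+01] q6 26.0 t 10.35
t [  0.3   4.5 106.4] r [ 0.   -0.    0.02]
```

View pics/w5.png

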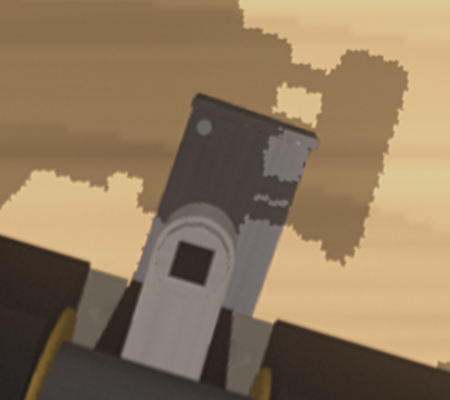

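Medium cradle edges (194,110)-(140,280) and (316,148)-(255,315): centre ≈ (0.583, 0.342), heading ≈ -17°; cam held properly, boss at (190,262).

Emit:
arm_command --steps '[{"translation": [-1,7,45],"rotation": [0,0,0],"claw": 5},{"translation": [-1,7,80],"rotation": [0,0,0],"claw": 5},{"translation": [-1,7,99],"rotation": [0,0,0],"claw": 5},{"translation": [-1,7,106],"rotation": [0,0,0],"claw": 5},{"translation": [-1,7,106],"rotation": [0,0,0],"claw": 5}]'

```text
clock: 10.85
tool_pos: [0.5816, 0.3368, 0.0095]
orientation: [179.9, 0.1, -17.1]
force: [-0.2, -1.3, -0.5]
opening: 0.0175
gripper_force: 30.0
```

Emit:
arm_command --steps '[{"translation": [0,0,0],"rotation": [0,0,0],"claw": 40},{"translation": [0,0,0],"rotation": [0,0,0],"claw": 40},{"translation": [0,0,0],"rotation": [0,0,0],"claw": 40}]'

```text
clock: 11.15
tool_pos: [0.5828, 0.3383, 0.0121]
orientation: [-179.9, -0.1, -17.1]
force: [-0.4, 0.5, -0.1]
opening: 0.036
gripper_force: 0.0
```

Emit:
arm_command --steps '[{"translation": [0,0,-30],"rotation": [0,0,0],"claw": 45},{"translation": [0,0,-70],"rotation": [0,0,0],"claw": 45},{"translation": [0,0,-110],"rotation": [0,0,0],"claw": 45}]'

```text
clock: 11.45
tool_pos: [0.582, 0.3375, 0.1223]
orientation: [180.0, -0.0, -17.1]
force: [0.3, 1.3, 0.8]
opening: 0.0449
gripper_force: 0.0
```

```bash
python3 - <<'E'
from h import *
img,d,C,o=wsnap("w")
cv2.imwrite("pics/w6.png",ortho(img,C,.67,.43,450,400,.004,.4))
plan(.44,.09,.10,-61)
E
```

```text
now [0.5853 0.3398 0.1309] [-179.52   -0.4   -16.98] q6 26.3 t 11.5
t [-33.1 140.8  14. ] r [-0.11 -0.06  4.4 ]
t [ 22.1 142.8  15.4] r [ 0.  -0.   4.4]
```

View pics/w6.png

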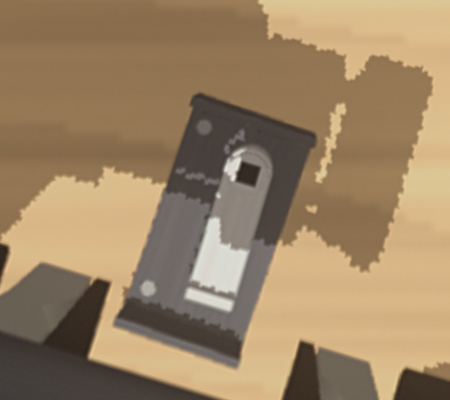

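Medium cam centre (230,226) vs cradle mid (220,226): about 4 mm off sideways, well within tolerance. Now the long cam.

Emit:
arm_command --steps '[{"translation": [-33,141,10],"rotation": [0,0,4.4],"claw": 60},{"translation": [-33,141,10],"rotation": [0,0,4.4],"claw": 60},{"translation": [-33,141,10],"rotation": [0,0,4.4],"claw": 60},{"translation": [-33,141,10],"rotation": [0,0,4.4],"claw": 60}]'

```text
clock: 11.9
tool_pos: [0.5055, 0.2082, 0.1109]
orientation: [179.9, 0.1, -39.4]
force: [0.9, 1.2, 0.4]
opening: 0.0597
gripper_force: 0.0
```

Emit:
arm_command --steps '[{"translation": [22,143,10],"rotation": [0,0,4.4],"claw": 60},{"translation": [22,143,10],"rotation": [0,0,4.4],"claw": 60},{"translation": [22,143,10],"rotation": [0,0,4.4],"claw": 60},{"translation": [22,143,10],"rotation": [0,0,4.4],"claw": 60}]'

```text
clock: 12.3
tool_pos: [0.4325, 0.0839, 0.1005]
orientation: [179.9, 0.0, -61.4]
force: [0.0, 0.2, -0.0]
opening: 0.0601
gripper_force: 0.0
```

```bash
python3 - <<'E'
from h import *
img,d,C,o=wsnap("w")
cv2.imwrite("pics/w7.png",ortho(img,C,.50,.17,400,350,.012,.4))
plan(.44,.09,.003,-61)
E
```

```text
now [0.435  0.086  0.1013] [-1.7992e+02  2.0000e-02 -6.1180e+01] q6 -8.0 t 12.35
t [-1.  -6.1 98.3] r [-0.02  0.   -0.04]
```

View pics/w7.png

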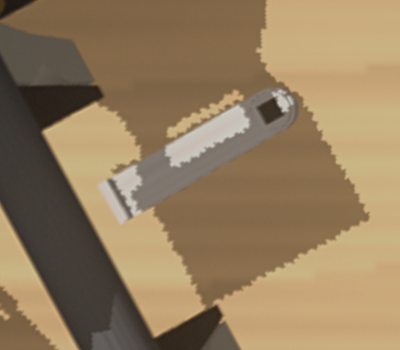

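Long cam ends (112,202), (294,103): centre (0.439, 0.089), heading -61°.

Emit:
arm_command --steps '[{"translation": [-0.7,-6.3,45],"rotation": [0,0,0],"claw": 45},{"translation": [-0.7,-6.3,75],"rotation": [0,0,0],"claw": 45},{"translation": [-0.7,-6.3,92],"rotation": [0,0,0],"claw": 45},{"translation": [-0.7,-6.3,97.5],"rotation": [0,0,0],"claw": 45},{"translation": [-0.7,-6.3,97.5],"rotation": [0,0,0],"claw": 45}]'

```text
clock: 12.85
tool_pos: [0.4417, 0.0919, 0.0028]
orientation: [180.0, -0.0, -61.0]
force: [0.3, -0.3, 0.9]
opening: 0.0453
gripper_force: 0.0
```

Emit:
arm_command --steps '[{"translation": [0,0,0],"rotation": [0,0,0],"claw": 5},{"translation": [0,0,0],"rotation": [0,0,0],"claw": 5},{"translation": [0,0,0],"rotation": [0,0,0],"claw": 5},{"translation": [0,0,0],"rotation": [0,0,0],"claw": 5},{"translation": [0,0,0],"rotation": [0,0,0],"claw": 5}]'

```text
clock: 13.35
tool_pos: [0.4414, 0.0914, 0.0036]
orientation: [-180.0, 0.0, -61.1]
force: [-2.6, 0.5, 7.6]
opening: 0.0178
gripper_force: 30.0
```

Emit:
arm_command --steps '[{"translation": [0,0,0],"rotation": [0,0,0],"claw": 5},{"translation": [0,0,0],"rotation": [0,0,0],"claw": 5},{"translation": [0,0,-30],"rotation": [0,0,0],"claw": 5},{"translation": [0,0,-70],"rotation": [0,0,0],"claw": 5},{"translation": [0,0,-110],"rotation": [0,0,0],"claw": 5}]'

```text
clock: 13.85
tool_pos: [0.4407, 0.0909, 0.1141]
orientation: [179.9, -0.0, -61.1]
force: [1.5, 0.8, -1.4]
opening: 0.0177
gripper_force: 30.0
```

```bash
python3 - <<'E'
from h import *
plan(.664,-.147,.12,-169.5)
E
```

```text
now [0.4407 0.0909 0.1141] [ 1.7991e+02 -1.0000e-02 -6.1070e+01] q6 -8.0 t 13.85
t [105.4 -26.8  -2. ] r [ 0.02 -0.01  7.23]
t [ 69.3 -83.8  -2. ] r [-0.   -0.    7.23]
t [   6.5 -108.6   -2. ] r [ 0.   -0.    7.23]
```

Emit:
arm_command --steps '[{"translation": [105,-27,-2],"rotation": [0,0,7.2],"claw": 5},{"translation": [105,-27,-2],"rotation": [0,0,7.2],"claw": 5},{"translation": [105,-27,-2],"rotation": [0,0,7.2],"claw": 5},{"translation": [105,-27,-2],"rotation": [0,0,7.2],"claw": 5},{"translation": [105,-27,-2],"rotation": [0,0,7.2],"claw": 5}]'

```text
clock: 14.35
tool_pos: [0.5155, 0.0118, 0.1147]
orientation: [180.0, -0.0, -97.3]
force: [-0.8, 1.1, -1.3]
opening: 0.0175
gripper_force: 30.0
```

Emit:
arm_command --steps '[{"translation": [69,-84,-2],"rotation": [0,0,7.2],"claw": 5},{"translation": [69,-84,-2],"rotation": [0,0,7.2],"claw": 5},{"translation": [69,-84,-2],"rotation": [0,0,7.2],"claw": 5},{"translation": [69,-84,-2],"rotation": [0,0,7.2],"claw": 5},{"translation": [69,-84,-2],"rotation": [0,0,7.2],"claw": 5}]'

```text
clock: 14.85
tool_pos: [0.5903, -0.0664, 0.1165]
orientation: [180.0, -0.0, -133.1]
force: [0.5, 0.3, -1.4]
opening: 0.0173
gripper_force: 30.0
```

Emit:
arm_command --steps '[{"translation": [6.5,-109,-2],"rotation": [0,0,7.2],"claw": 5},{"translation": [6.5,-109,-2],"rotation": [0,0,7.2],"claw": 5},{"translation": [6.5,-109,-2],"rotation": [0,0,7.2],"claw": 5},{"translation": [6.5,-109,-2],"rotation": [0,0,7.2],"claw": 5},{"translation": [6.5,-109,-2],"rotation": [0,0,7.2],"claw": 5}]'

```text
clock: 15.35
tool_pos: [0.6655, -0.1452, 0.1186]
orientation: [180.0, -0.0, -169.0]
force: [-0.7, -0.8, -1.3]
opening: 0.0176
gripper_force: 30.0
```

```bash
python3 - <<'E'
from h import *
img,d,C,o=wsnap("w")
cv2.imwrite("pics/w8.png",ortho(img,C,.74,-.06,450,450,.004,.4))
plan(.665,-.147,.009,-169.6)
E
```

```text
now [ 0.6654 -0.1449  0.1188] [ 1.7999e+02 -3.0000e-02 -1.6885e+02] q6 -82.9 t 15.4
t [  0.7  -2.  109.8] r [ 0.   -0.01  0.15]
```

View pics/w8.png

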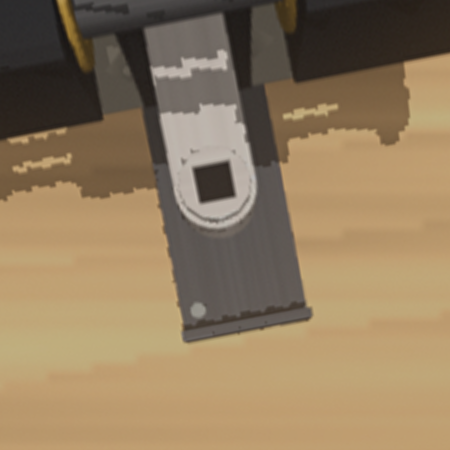

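Long cradle: near edge (182,327)-(305,303), centre ≈ (0.665, -0.148), heading ≈ 10°. Place.

Emit:
arm_command --steps '[{"translation": [1,-2.8,45],"rotation": [0,0,0.2],"claw": 5},{"translation": [1,-2.8,80],"rotation": [0,0,0.2],"claw": 5},{"translation": [1,-2.8,102],"rotation": [0,0,0.2],"claw": 5},{"translation": [1,-2.8,110],"rotation": [0,0,0.2],"claw": 5},{"translation": [1,-2.8,110],"rotation": [0,0,0.2],"claw": 5}]'

```text
clock: 15.9
tool_pos: [0.6649, -0.1476, 0.0092]
orientation: [-180.0, -0.1, -169.7]
force: [0.2, -1.0, -1.7]
opening: 0.0175
gripper_force: 30.0
```

Emit:
arm_command --steps '[{"translation": [0,0,0],"rotation": [0,0,0],"claw": 40},{"translation": [0,0,0],"rotation": [0,0,0],"claw": 40},{"translation": [0,0,0],"rotation": [0,0,0],"claw": 40}]'

```text
clock: 16.2
tool_pos: [0.666, -0.1483, 0.0102]
orientation: [-180.0, 0.1, -170.0]
force: [0.2, 0.8, -0.1]
opening: 0.0357
gripper_force: 0.0
```

Emit:
arm_command --steps '[{"translation": [0,0,-30],"rotation": [0,0,0],"claw": 45},{"translation": [0,0,-70],"rotation": [0,0,0],"claw": 45},{"translation": [0,0,-110],"rotation": [0,0,0],"claw": 45}]'

```text
clock: 16.5
tool_pos: [0.6651, -0.1485, 0.1204]
orientation: [-180.0, -0.0, -170.0]
force: [0.8, 0.5, 0.9]
opening: 0.0446
gripper_force: 0.0
```

```bash
python3 - <<'E'
from h import *
plan(.445,-.108,.10,-120.5)
E
```

```text
now [ 0.6651 -0.1485  0.1204] [-1.7999e+02 -3.0000e-02 -1.7002e+02] q6 -83.8 t 16.5
t [104.9  39.   10.3] r [ 0.   -0.01 -4.95]
t [78.9 79.4 10.2] r [ 0.    0.   -4.95]
```

Emit:
arm_command --steps '[{"translation": [105,39,6],"rotation": [0,0,-4.9],"claw": 60},{"translation": [105,39,6],"rotation": [0,0,-4.9],"claw": 60},{"translation": [105,39,6],"rotation": [0,0,-4.9],"claw": 60},{"translation": [105,39,6],"rotation": [0,0,-4.9],"claw": 60}]'

```text
clock: 16.9
tool_pos: [0.5536, -0.1279, 0.1143]
orientation: [-180.0, 0.1, -145.4]
force: [0.9, 0.6, 0.6]
opening: 0.0599
gripper_force: 0.0
```

Emit:
arm_command --steps '[{"translation": [79,79,6],"rotation": [0,0,-4.9],"claw": 60},{"translation": [79,79,6],"rotation": [0,0,-4.9],"claw": 60},{"translation": [79,79,6],"rotation": [0,0,-4.9],"claw": 60},{"translation": [79,79,6],"rotation": [0,0,-4.9],"claw": 60}]'

```text
clock: 17.3
tool_pos: [0.445, -0.1075, 0.1079]
orientation: [-179.9, 0.1, -121.0]
force: [1.1, 0.9, 0.7]
opening: 0.0603
gripper_force: 0.0
```

```bash
python3 - <<'E'
from h import *
img,d,C,o=wsnap("w")
cv2.imwrite("pics/w9.png",ortho(img,C,.51,-.02,450,350,.012,.4))
plan(.445,-.108,.003,-120.5)
E
```

```text
now [ 0.4467 -0.1075  0.1081] [-1.7988e+02  8.0000e-02 -1.2123e+02] q6 -42.4 t 17.35
t [  1.5   1.4 105.1] r [-0.02  0.02 -0.15]
```

View pics/w9.png

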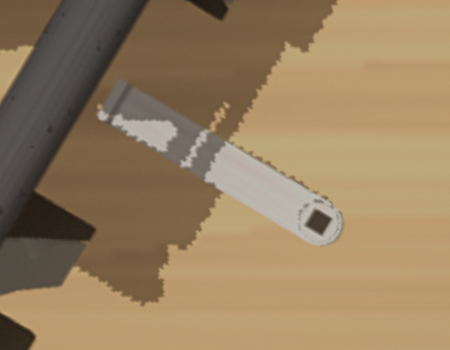

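Longest cam ends (112,98), (341,230): centre (0.4445, -0.1105), heading -120°.

Emit:
arm_command --steps '[{"translation": [2.4,0.3,45],"rotation": [0,0,-0.2],"claw": 45},{"translation": [2.4,0.3,80],"rotation": [0,0,-0.2],"claw": 45},{"translation": [2.4,0.3,99],"rotation": [0,0,-0.2],"claw": 45},{"translation": [2.4,0.3,105],"rotation": [0,0,-0.2],"claw": 45},{"translation": [2.4,0.3,105],"rotation": [0,0,-0.2],"claw": 45}]'

```text
clock: 17.85
tool_pos: [0.4452, -0.1097, 0.0016]
orientation: [180.0, -0.1, -120.2]
force: [0.6, 0.2, -0.5]
opening: 0.0451
gripper_force: 0.0
```

Emit:
arm_command --steps '[{"translation": [0,0,0],"rotation": [0,0,0],"claw": 5},{"translation": [0,0,0],"rotation": [0,0,0],"claw": 5},{"translation": [0,0,0],"rotation": [0,0,0],"claw": 5},{"translation": [0,0,0],"rotation": [0,0,0],"claw": 5},{"translation": [0,0,0],"rotation": [0,0,0],"claw": 5}]'

```text
clock: 18.35
tool_pos: [0.4442, -0.1095, 0.0025]
orientation: [-180.0, 0.0, -120.1]
force: [0.3, 1.0, 3.3]
opening: 0.0177
gripper_force: 30.0
```

Emit:
arm_command --steps '[{"translation": [0,0,0],"rotation": [0,0,0],"claw": 5},{"translation": [0,0,0],"rotation": [0,0,0],"claw": 5},{"translation": [0,0,-30],"rotation": [0,0,0],"claw": 5},{"translation": [0,0,-70],"rotation": [0,0,0],"claw": 5},{"translation": [0,0,-110],"rotation": [0,0,0],"claw": 5}]'

```text
clock: 18.85
tool_pos: [0.4429, -0.1096, 0.1128]
orientation: [179.9, -0.1, -120.1]
force: [2.1, 0.3, -1.7]
opening: 0.0176
gripper_force: 30.0
```

```bash
python3 - <<'E'
from h import *
plan(.665,.122,.12,-181)
E
```

```text
now [ 0.4429 -0.1096  0.1128] [ 1.7990e+02 -8.0000e-02 -1.2007e+02] q6 -41.0 t 18.85
t [-155.9  -38.1   -3.9] r [ 0.02 -0.02  6.09]
t [-153.7   46.2   -3.6] r [ 0.   -0.    6.09]
```

Emit:
arm_command --steps '[{"translation": [-156,-38,-4],"rotation": [0,0,6.1],"claw": 5},{"translation": [-156,-38,-4],"rotation": [0,0,6.1],"claw": 5},{"translation": [-156,-38,-4],"rotation": [0,0,6.1],"claw": 5},{"translation": [-156,-38,-4],"rotation": [0,0,6.1],"claw": 5},{"translation": [-156,-38,-4],"rotation": [0,0,6.1],"claw": 5}]'

```text
clock: 19.35
tool_pos: [0.5557, 0.0079, 0.1152]
orientation: [180.0, -0.1, -150.6]
force: [-0.9, -0.3, -1.6]
opening: 0.0177
gripper_force: 30.0
```

Emit:
arm_command --steps '[{"translation": [-154,46,-4],"rotation": [0,0,6.1],"claw": 5},{"translation": [-154,46,-4],"rotation": [0,0,6.1],"claw": 5},{"translation": [-154,46,-4],"rotation": [0,0,6.1],"claw": 5},{"translation": [-154,46,-4],"rotation": [0,0,6.1],"claw": 5},{"translation": [-154,46,-4],"rotation": [0,0,6.1],"claw": 5}]'

```text
clock: 19.85
tool_pos: [0.6664, 0.1227, 0.1187]
orientation: [-180.0, -0.1, 179.0]
force: [-1.2, -0.4, -1.0]
opening: 0.0175
gripper_force: 30.0
```

```bash
python3 - <<'E'
from h import *
img,d,C,o=wsnap("w")
cv2.imwrite("pics/w10.png",ortho(img,C,.74,.21,450,450,.004,.4))
plan(.665,.122,.009,-181)
E
```

```text
now [0.6654 0.1217 0.1188] [-1.7996e+02 -1.3000e-01  1.7910e+02] q6 -117.7 t 19.9
t [  0.2   0.4 109.8] r [-0.01 -0.03  0.02]
```

View pics/w10.png

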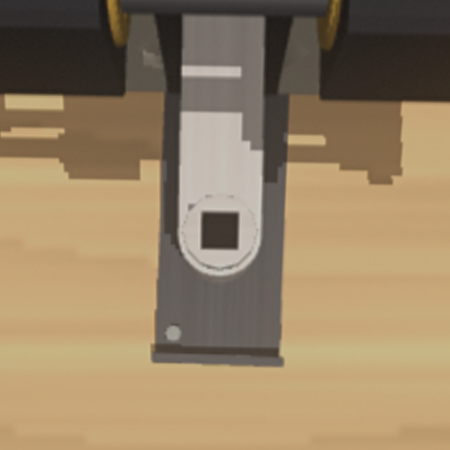

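Longest cradle near edge mid (217,350), so centre ≈ (0.6645, 0.122): aligned. Place.

Emit:
arm_command --steps '[{"translation": [0.5,0,45],"rotation": [0,0,0],"claw": 5},{"translation": [0.5,0,80],"rotation": [0,0,0],"claw": 5},{"translation": [0.5,0,102],"rotation": [0,0,0],"claw": 5},{"translation": [0.5,0,111],"rotation": [0,0,0],"claw": 5},{"translation": [0.5,0,111],"rotation": [0,0,0],"claw": 5}]'

```text
clock: 20.4
tool_pos: [0.6647, 0.1208, 0.0086]
orientation: [-179.9, -0.1, 179.0]
force: [0.2, -0.4, -0.9]
opening: 0.0176
gripper_force: 30.0
```

Emit:
arm_command --steps '[{"translation": [0,0,0],"rotation": [0,0,0],"claw": 40},{"translation": [0,0,0],"rotation": [0,0,0],"claw": 40},{"translation": [0,0,0],"rotation": [0,0,0],"claw": 40}]'

```text
clock: 20.7
tool_pos: [0.6667, 0.1224, 0.0106]
orientation: [179.9, 0.1, 179.0]
force: [0.2, 0.4, 0.1]
opening: 0.0361
gripper_force: 0.0
```

Emit:
arm_command --steps '[{"translation": [0,0,-30],"rotation": [0,0,0],"claw": 45},{"translation": [0,0,-70],"rotation": [0,0,0],"claw": 45},{"translation": [0,0,-110],"rotation": [0,0,0],"claw": 45},{"translation": [0,0,-150],"rotation": [0,0,0],"claw": 45}]'

```text
clock: 21.1
tool_pos: [0.6659, 0.1222, 0.1615]
orientation: [180.0, 0.1, 179.0]
force: [0.9, -0.0, 0.4]
opening: 0.0452
gripper_force: 0.0
```

Emit:
arm_command --steps '[{"translation": [200,0,-20],"rotation": [0,0,0],"claw": 45},{"translation": [200,0,-20],"rotation": [0,0,0],"claw": 45},{"translation": [200,0,-20],"rotation": [0,0,0],"claw": 45},{"translation": [200,0,-20],"rotation": [0,0,0],"claw": 45},{"translation": [200,0,-20],"rotation": [0,0,0],"claw": 45}]'

```text
clock: 21.6
tool_pos: [0.4614, 0.1251, 0.1807]
orientation: [179.9, 0.1, 179.0]
force: [1.8, -0.1, 0.7]
opening: 0.0448
gripper_force: 0.0
```

```bash
python3 - <<'E'
from h import *
p,d=ctrl.snapshot("top"); img=np.clip(p[:,:,::-1]*2.,0,255).astype(np.uint8)
cv2.imwrite("pics/final.png",ortho(img,cam("top"),.78,.41,800,480,.012,1.0)[:, :])
E
```

```text
(no output)
```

View pics/final.png

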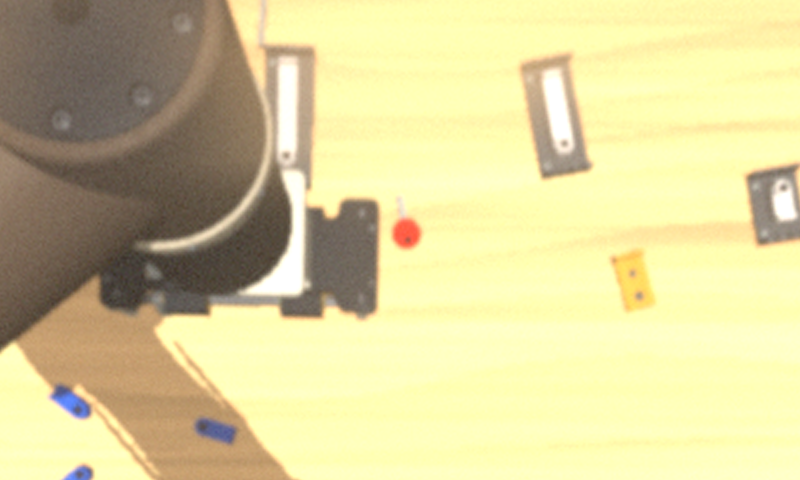

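Final top view: longest cam (288,109), long (557,110) and short (783,200) are centred in their cradles. The medium was already verified at (230,226) in its own view, and the spring plate hasn't moved from (633,281). Handing in.

```bash
python3 -c "
from plant import ctrl
print(ctrl.close_job())"
```

```text
the job is handed in; nothing more can be done
None
```

All four cam arms are lying centred, to within about 4 mm, in the cradles for their lengths; I never touched the coin chamber (hidden by the arm in the last picture) or the spring plate, and handed the job in at about 22 s, with no verdict returned.

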